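Tare the counter scale and call up the blue price

TASK

A customer wants loose screws by weight and the empty bowl already stands on the scale: with a fingertip, lightly press the orange tare key right down and let it come up, then press the blue quick key (the price of these screws) in the same way. Touch neither the pan nor the bowl, press no other key, leave everything else on the counter where it is, and finish with the fingers drawn well clear of the keypad, at least 10 cm from both keys.

Things in the scene. Friction and masses are not known exactly. Their poses are not given: they have to be found in the camera images.
- scale: the fixed retail scale, light grey, 340 mm wide (its y), 370 mm deep (its x); origin on the counter under its centre, x points away from the operator's side, y to the operator's left. The keypad is the level dark deck along its -x side, x = -168 to -60 mm, 55 mm above the counter, with a flat display at its left; behind it the housing rises to 70 mm and carries the pan.
- keypad (a point): middle of the eight keys, on the deck, at x -111, y -64 mm of the scale, same axes. Two rows of four keys, 48 mm apart along y (y = 72, 24, -24, -72 mm from here): function row nearer the operator (x -23 mm), from the left red on/off, grey zero, orange tare, grey clear; quick-key row (x +23 mm) with the blue, green, yellow and white keys in an order that changes.
- pan: the scale's stainless weighing pan, a fixed flat plate 230 mm (x) by 330 mm (y), its top 96 mm above the counter, covering x = -40 to 190 mm and y = -165 to 165 mm in the scale's frame (same origin and axes as the scale)
- bowl: the empty loose steel bowl standing on the pan, 140 mm across its rim, 48 mm high; origin under its centre
- key_blue_top (a point): centre of the top face of the blue quick key (22 mm along the scale's x, 28 mm along its y), 63 mm above the counter when up; goes down with the key
- key_blue (a joint): travel of the blue quick key in m: 0 up, 0.005 fully down; spring 1.2 N at first, 4 N fully down, comes back up by itself; the scale takes it from 0.003 on
- key_green_top (a point): centre of the top face of the green quick key (22 mm along the scale's x, 28 mm along its y), 63 mm above the counter when up; goes down with the key
- key_green (a joint): travel of the green quick key in m: 0 up, 0.005 fully down; spring 1.2 N at first, 4 N fully down, comes back up by itself
- key_yellow_top (a point): centre of the top face of the yellow quick key (22 mm along the scale's x, 28 mm along its y), 63 mm above the counter when up; goes down with the key
- key_yellow (a joint): travel of the yellow quick key in m: 0 up, 0.005 fully down; spring 1.2 N at first, 4 N fully down, comes back up by itself
- key_white_top (a point): centre of the top face of the white quick key (22 mm along the scale's x, 28 mm along its y), 63 mm above the counter when up; goes down with the key
- key_white (a joint): travel of the white quick key in m: 0 up, 0.005 fully down; spring 1.2 N at first, 4 N fully down, comes back up by itself
- key_power (a joint): travel of the red on/off key in m: 0 up, 0.005 fully down; spring as the others
- key_zero (a joint): travel of the mid-grey zero key in m: 0 up, 0.005 fully down; spring as the others
- key_tare_top (a point): centre of the top face of the orange tare key (22 mm along the scale's x, 28 mm along its y), 63 mm above the counter when up; goes down with the key
- key_tare (a joint): travel of the orange tare key in m: 0 up, 0.005 fully down; spring as the others; the scale takes it from 0.003 on
- key_clear (a joint): travel of the mid-grey clear key in m: 0 up, 0.005 fully down; spring as the others
- tape_roll: brown roll of packing tape lying flat, 104 mm across, 48 mm high, left of the scale; loose; origin under its centre
- spray_can: blue spray can with a red cap, 60 mm across, 170 mm tall, standing left of the scale; loose; origin under its centre
- tape_measure: yellow and black tape measure, 68 x 66 mm, 36 mm high, lying in front of the scale, on the robot's side; loose; origin under its centre
- padlock: brass padlock lying flat, body 38 x 42 mm, 20 mm high, steel shackle along its +x (to 50 mm out), in front of the scale, on the robot's side; loose; origin under its centre
- screw_carton: closed cardboard carton with a red band, 90 (x) x 60 (y) x 58 mm high, right of the scale; loose; origin under its centre
- oil_bottle: small dark green bottle with a yellow cap, 42 mm across, about 125 mm tall, standing right of the scale; loose; origin under its centre
Mind the look-alikes: they are no part of the job. Leave any purple look-alike of the bowl alone.

How it is judged:
By the outcome, as a careful person would: the job done as asked, in the order asked, and still so for the second after the job is handed in, with the robot touching nothing.
It also fails if it takes over 42 s, if anything falls off the work surface, if the arm or the gripper's body presses on something with over 40 N, if the wrist force passes 120 N, or if a joint passes its speed limit or range.

ROBOT

A 7-joint arm with a two-finger parallel gripper is mounted at the origin on the work surface. World frame = base frame: x ahead of the robot, y to its left, z up, the work surface at z = 0. Lengths are in m, angles in degrees, forces in N, time in s.
With the tool pointing down it reaches from about 0.425 to 0.95 m from the base axis. Payload 4.7 kg.
Tool frame: the origin (TCP) lies on the mounting face of the last link; the fingertips stand 182 mm ahead of it and the grasp point (between the pads) lies 164 mm ahead of it; z points along the fingers, x is the direction in which the jaws open and shut, and the axes are right-handed (so a half turn about z gives the same grasp; the last joint's range is limited). The gripper opens to 87 mm and grips with 3 to 60 N. Pads are 19 mm wide; open, the fingers measure 117 mm over their backs; the gripper's body (75 mm by 190 mm) begins 51 mm behind the grasp point.
Start: joints at [68.589, 26.849, -2.785, 87.806, 1.381, 65.374, -4.715], TCP at [0.228, -0.635, 0.405] pointing down, gripper open.
Joint ranges: [-148.3, 148.3], [-19.14, 114.17], [-79.39, 73.82], [5.75, 140.21], [-59.74, 239.74], [12.07, 113.84], [-152.46, 152.46]. Speed limits (degrees/s): [147.25, 147.25, 180, 180, 180, 180, 180].

INTERFACE

Orientations are given as a 3x3 rotation matrix whose columns are the frame's x, y, z axes.
In Python, from rig import bot, imaging, workorder gives the robot as it stands. The module is installed in compiled form; this text tells all that it offers.
- The arm moves only by the shell command python3 -m crank 'ROWS' [FORCE]. ROWS is JSON, a list of rows, each a list of 3 entries, a list of its own where there are three numbers: the shift along the tool's x, y, z normalised to -1 to 1, where 1 is 40 mm, then the turn, a rotation vector about the tool's x, y, z normalised to -1 to 1, where 1 is 0.08 rad, then the closure, from -1 (fully open) to 1 (shut). In form: [[[dx, dy, dz], [ax, ay, az], gripper], ...]. A call has 1 to 8 rows; each row shifts and turns the commanded pose from where the row before left it, along the tool's axes as they then stand; what a row does not reach is not made up. A row lasts 1/10 s, in which the tool goes at most 50 mm and 8.59 degrees, less where a joint would pass 70% of its speed; a pose out of reach is approached as far as the arm can. A call with a number of a shift or a turn outside -1 to 1 is refused whole. A call with a gripper value outside its range is refused whole. The fingers move at their own pace and stop on an object; FORCE is the grip in N (left out, the last holds). Time passes only in rows, so rows that do not move let the fingers close. It gives the time, the measured TCP pose, the force and the opening at its end, in the units of the state.
- bot.get_obs(): the state, without advancing time (a new reading comes with each control period).
- imaging.camera(name): name is "scene" or "top" or "wrist"; returns (picture, depth): 420x560x3 uint8, red, green, blue; 420x560 float32, m along the optical axis (not along the pixel's ray), 0 where there is no reading.
- imaging.camera_params(name): a dict with "camera_matrix" (3x3 intrinsics, pixels), "rvec" (rotation vector, rad) and "tvec" (3), from world to camera coordinates, as OpenCV has them. Camera axes: x right, y down, z forward; pixel columns grow to the right and rows downward; lengths in m; the calibration is good to about 2 mm. A picture is of the moment at which its call begins: read the wrist's pose just before it. camera_params takes no time and is no camera call; for the wrist camera it gives the pose at the moment of the call.
- workorder.hand_in(): hands the job in, once; it reports no verdict.
The state is a dict: "clock": time; "joints": joint angles; "dq": joint speeds; "joint_efforts": joint torques, N m; "tool_pos": TCP position; "tool_rot": TCP orientation; "force": force on the tool from outside, world axes, zero at the start; "wrist_torque": the same for the moment, N m; "finger_gap": finger opening in m.
Only numpy, scipy, OpenCV 4.12 (cv2) and the standard library are available. Lean on these libraries where they do the work, as an engineer would, in place of code of your own. Each camera call takes 0.05 s, during which the arm holds its last target.

## Working session

There is one attempt and no reset: what is moved stays moved. The work goes in short steps, Python scripts to look and compute and a shell command to move; the robot and the scene stay as the last step left them, time stands still between calls to the robot, and variables do not carry over. Pictures are saved under pics/ and viewed, and the job is handed in when it is done.

```bash
mkdir -p pics
cat > h.py <<'E'
import numpy as np,cv2
from rig import bot,imaging,workorder
def pt(p,u,v,z=None,d=None):
    K=np.array(p["camera_matrix"]);R=cv2.Rodrigues(np.array(p["rvec"],float))[0];t=np.array(p["tvec"],float).ravel()
    r=R.T@np.linalg.solve(K,[u,v,1.]);c=-R.T@t
    return c+r*(d if d is not None else (z-c[2])/r[2])
E
python3 - <<'E'
from h import *
np.set_printoptions(precision=4,suppress=True)
for n in ["scene","top"]:
    im,d=imaging.camera(n);cv2.imwrite(f"pics/{n}1.png",im[:,:,::-1]);np.save(f"{n}_d.npy",d)
    np.save(f"{n}_i.npy",im)
    print(n,imaging.camera_params(n))
print(bot.get_obs())
E
```

```text
scene {'camera_matrix': array([[433.862 ,   0.    , 272.3357],
       [  0.    , 433.862 , 207.6559],
       [  0.    ,   0.    ,   1.    ]]), 'rvec': array([ 2.227 ,  0.9843, -0.3752]), 'tvec': array([-0.4094, -0.2337,  1.3269])}
top {'camera_matrix': array([[394.7491,   0.    , 280.3004],
       [  0.    , 394.7491, 212.8719],
       [  0.    ,   0.    ,   1.    ]]), 'rvec': array([ 2.1228, -2.1295,  0.2065]), 'tvec': array([0.0677, 0.5831, 0.835 ])}
{'clock': 0.1, 'joints': array([68.5912, 26.8929, -2.7827, 87.8667,  1.3812, 65.3726, -4.7148]), 'dq': array([ 0.0627, -0.0688,  0.0023, -0.1984, -0.017 ,  0.0235,  0.0039]), 'joint_efforts': array([  0.0007, -50.9168,  -0.0811, -23.6828,  -0.0615,   0.0345,
         0.    ]), 'tool_pos': array([ 0.2281, -0.6351,  0.4038]), 'tool_rot': array([[ 0.338 , -0.9412, -0.0007],
       [-0.9412, -0.338 ,  0.0016],
       [-0.0017,  0.0001, -1.    ]]), 'force': array([-0.6323, -0.6691, -0.1047]), 'wrist_torque': array([ 0.0187,  0.0368, -0.0058]), 'finger_gap': 0.08707531812132403}
```

View pics/scene1.png

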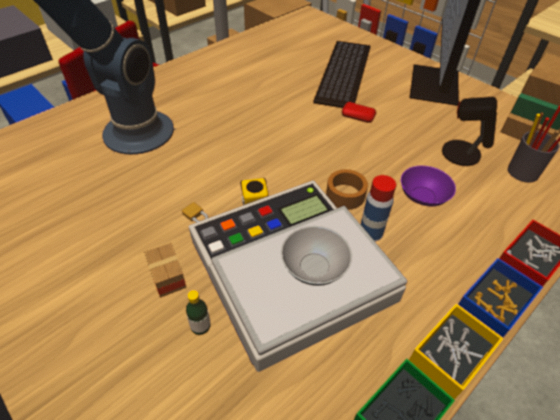

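View pics/top1.png

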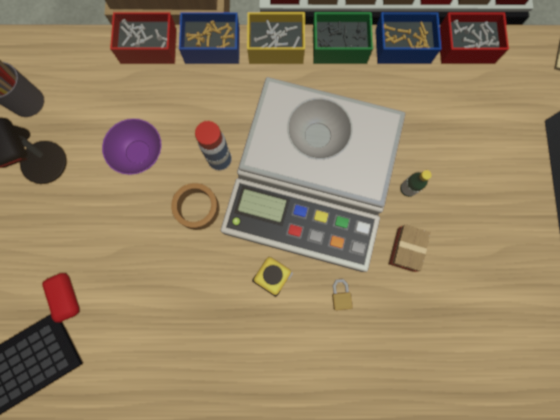

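The scene view shows the scale in the middle and the top view shows the keypad at about (305,225). I'll enlarge the keypad.

Run:
```python
from h import *
im=np.load("top_i.npy")[160:280,210:400];cv2.imwrite("pics/top_crop.png",cv2.resize(im[:,:,::-1],None,fx=4,fy=4,interpolation=cv2.INTER_CUBIC))
im=np.load("scene_i.npy")[170:270,180:350];cv2.imwrite("pics/scene_crop.png",cv2.resize(im[:,:,::-1],None,fx=4,fy=4,interpolation=cv2.INTER_CUBIC))
```

```text
(no output)
```

View pics/top_crop.png

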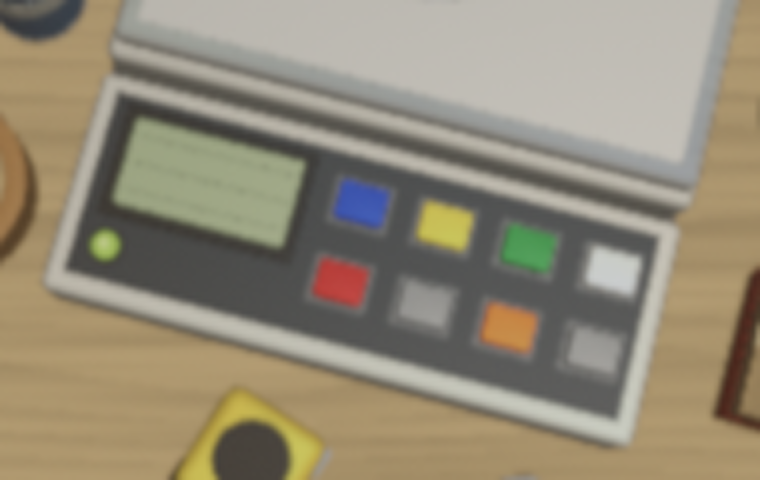

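View pics/scene_crop.png

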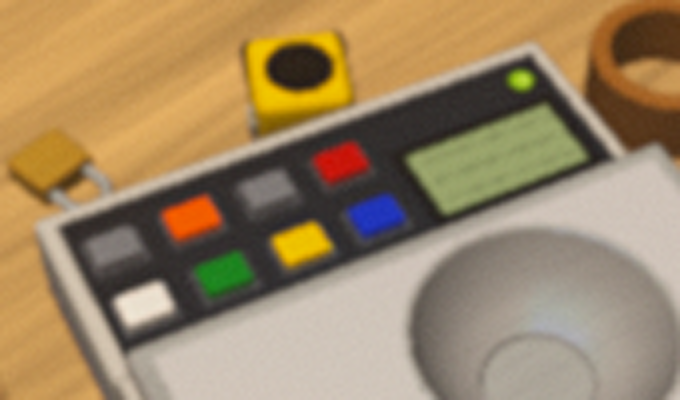

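Crop centres (4x, top view): blue (361,204), yellow (445,226), green (529,248), white (612,270), red (341,283), zero (425,305), tare (509,327), clear (594,349). The only orange key is tare. Blue candidates are the quick key and the blue spray can or bins, so the key is unambiguous. Next I'll fit the keypad in both views.

Run:
```python
from h import *
np.set_printoptions(precision=4,suppress=True)
T=dict(blue=(361,204),yellow=(445,226),green=(529,248),white=(612,270),red=(341,283),zero=(425,305),tare=(509,327),clear=(594,349))
S=dict(blue=(377,215),yellow=(302,244),green=(224,272),white=(144,304),red=(341,163),zero=(267,189),tare=(192,217),clear=(114,246))
ks=list(T);M=np.array([(23,72),(23,24),(23,-24),(23,-72),(-23,72),(-23,24),(-23,-24),(-23,-72)])/1000
res={}
for n,D,o in(("top",T,(210,160)),("scene",S,(180,170))):
    p=imaging.camera_params(n);d=np.load(n+"_d.npy")
    P=[];Z=[]
    for k in ks:
        u,v=o[0]+(D[k][0]+.5)/4-.5,o[1]+(D[k][1]+.5)/4-.5
        P.append(pt(p,u,v,z=.063));Z.append(pt(p,u,v,d=d[int(round(v)),int(round(u))])[2])
    P=np.array(P)[:,:2];print(n,P.tolist(),"z",np.array(Z))
    c=P.mean(0);H=M.T@(P-c);th=np.arctan2(H[0,1]-H[1,0],H[0,0]+H[1,1])
    R=np.array([[np.cos(th),-np.sin(th)],[np.sin(th),np.cos(th)]]);F=M@R.T+c
    print(n,"c",c,"yaw",np.degrees(th),"resid mm",1e3*np.abs(P-F).max(),"blue",F[0],"tare",F[6])
```

```text
top [[0.5866895481374313, 0.022106115568313385], [0.574076356604895, -0.024568871096002018], [0.5615210974166558, -0.07102947971091372], [0.5490249343463877, -0.11672160174115004], [0.5421756801495435, 0.03375605276076758], [0.5297832734191128, -0.01250405512065031], [0.5174472478743235, -0.05855369543212882], [0.5051654998836118, -0.1049446063370339]] z [0.0638 0.0606 0.0635 0.0636 0.0648 0.0629 0.065  0.0628]
top c [ 0.5457 -0.0416] yaw -15.079185545101376 resid mm 0.369161108938143 blue [0.5867 0.022 ] tare [ 0.5173 -0.0587]
scene [[0.589470092130228, 0.02014865826369755], [0.5768333720005694, -0.025914214155555615], [0.5628923599405204, -0.07141364814921292], [0.5508066525160321, -0.11813698148025109], [0.5455344755536983, 0.03164972040369651], [0.5318480241181457, -0.013892409916128057], [0.5193299154043839, -0.05956110356460276], [0.5066223817042672, -0.10561089220455216]] z [0.0607 0.0615 0.0609 0.063  0.062  0.0621 0.0632 0.0626]
scene c [ 0.5479 -0.0428] yaw -15.676430760668687 resid mm 1.0454366789616476 blue [0.5895 0.0203] tare [ 0.5193 -0.0597]
```

```bash
python3 -m crank '[[[-0.4,-0.4,0],[0,0,0],1],[[-0.7,-0.73,0],[0,0,0],1],[[-0.7,-0.73,0],[0,0,0],1],[[-0.7,-0.73,0],[0,0,0],1],[[-0.7,-0.73,0],[0,0,0],1],[[-0.7,-0.73,0],[0,0,0],1],[[-0.7,-0.73,0],[0,0,0],1],[[-0.7,-0.73,0],[0,0,0],1]]' 10
```

```text
clock: 0.9
tool_pos: [0.3643, -0.3595, 0.4045]
tool_rot: [[0.338, -0.941, -0.0], [-0.941, -0.338, 0.0], [-0.0, 0.0, -1.0]]
force: [0.2, 0.0, 0.6]
finger_gap: 0.0313
```

Run:
```python
from h import *
p=imaging.camera_params("top");d=np.load("top_d.npy")
for u,v in((320,100),(320,157),(288,128),(352,128)): print(pt(p,u,v,z=.144))
im=np.load("top_i.npy")[70:190,230:410];cv2.imwrite("pics/bowl.png",cv2.resize(im[:,:,::-1],None,fx=4,fy=4,interpolation=cv2.INTER_CUBIC))
```

```text
[ 0.81197801 -0.01945449  0.144     ]
[ 0.68440989 -0.01658617  0.144     ]
[0.74848057 0.04950735 0.144     ]
[ 0.748326   -0.08562945  0.144     ]
```

```bash
python3 -m crank '[[[-0.72,-0.77,0],[0,0,0],1],[[-0.72,-0.77,0],[0,0,0],1],[[-0.72,-0.77,0],[0,0,0],1],[[-0.72,-0.77,0],[0,0,0],1],[[-0.72,-0.77,0],[0,0,0],1],[[-0.72,-0.77,0],[0,0,0],1],[[-0.72,-0.77,0],[0,0,0],1],[[-0.5,-0.5,0],[0,0,0],1]]' && python3 -m crank '[[[0,0,0],[0,0,1],1],[[0,0,0],[0,0,1],1],[[0,0,0],[0,0,1],1],[[0,0,0],[0,0,1],1],[[0,0,0],[0,0,1],1],[[0,0,0],[0,0,1],1],[[0,0,0],[0,0,1],1],[[0,0,0],[0,0,0.7],1]]' && python3 -m crank '[[[0,0,0],[0,0,0],1],[[0,0,0],[0,0,0],1]]'
python3 - <<'E'
from h import *
o=bot.get_obs();print(o["tool_pos"],o["tool_rot"],o["joints"],o["finger_gap"],o["force"])
im,d=imaging.camera("wrist");cv2.imwrite("pics/w1.png",im[:,:,::-1]);print(imaging.camera_params("wrist"));np.save("w_i.npy",im)
E
```

```text
clock: 1.7
tool_pos: [0.5116, -0.0699, 0.4046]
tool_rot: [[0.341, -0.94, 0.0], [-0.94, -0.341, 0.001], [-0.001, -0.001, -1.0]]
force: [0.2, -0.4, 0.0]
finger_gap: 0.0003
clock: 2.5
tool_pos: [0.5106, -0.0731, 0.4044]
tool_rot: [[-0.271, -0.963, -0.001], [-0.963, 0.271, 0.0], [0.0, 0.001, -1.0]]
force: [-0.9, 0.8, 0.3]
finger_gap: 0.0002
clock: 2.7
tool_pos: [0.5107, -0.073, 0.4045]
tool_rot: [[-0.267, -0.964, -0.001], [-0.964, 0.267, -0.0], [0.0, 0.0, -1.0]]
force: [-0.3, 0.7, -0.0]
finger_gap: 0.0007
[ 0.51066461 -0.07302736  0.40453056] [[-2.66696944e-01 -9.63780312e-01 -5.00939724e-04]
 [-9.63780432e-01  2.66696979e-01 -3.49551318e-06]
 [ 1.36968018e-04  4.81863661e-04 -9.99999875e-01]] [  18.20446321   13.03272183  -17.29569316  108.48177414    4.47942605
   59.16193633 -106.44075251] 0.0006635851244498571 [-0.33008772  0.67135245 -0.02994589]
{'camera_matrix': array([[298.21085703,   0.        , 279.79757724],
       [  0.        , 298.21085703, 205.4223204 ],
       [  0.        ,   0.        ,   1.        ]]), 'rvec': array([-1.77852081,  2.3360849 ,  0.35900352]), 'tvec': array([0.06493494, 0.4512772 , 0.54543924])}
```

View pics/w1.png

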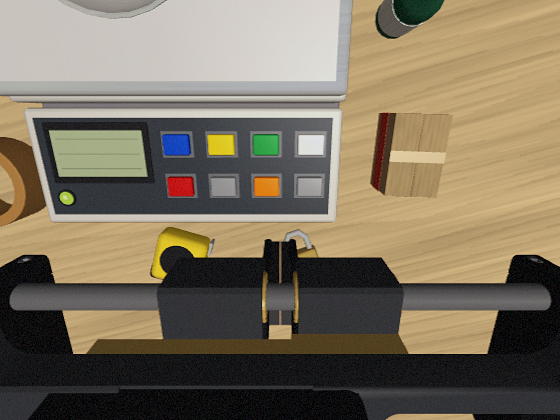

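The wrist view shows tare at (266.5,187) and blue at (176.5,145). The fingers are shut and the jaws are parallel to the rows.

Run:
```python
from h import *
np.set_printoptions(precision=4,suppress=True)
p=imaging.camera_params("wrist")
o=bot.get_obs();R=o["tool_rot"]
pts={k:pt(p,*uv,z=.063) for k,uv in dict(blue=(176.5,145),yellow=(221,145),green=(266,145),white=(311,145),red=(181,187),zero=(224,187),tare=(266.5,187),clear=(309.5,187)).items()}
for k,v in pts.items():print(k,v)
for k,v in (("tare",[.518,-.059,.093+.182]),("blue",[.588,.021,.093+.182]),("tareW",list(pts["tare"][:2])+[.275]),("blueW",list(pts["blue"][:2])+[.275])): print(k,R.T@(np.array(v)-o["tool_pos"])*1e3/40)
```

```text
blue [0.5866 0.0194 0.063 ]
yellow [ 0.574  -0.0263  0.063 ]
green [ 0.5612 -0.0724  0.063 ]
white [ 0.5485 -0.1186  0.063 ]
red [0.5422 0.0314 0.063 ]
zero [ 0.5295 -0.0146  0.063 ]
tare [ 0.5169 -0.0601  0.063 ]
clear [ 0.5042 -0.1061  0.063 ]
tare [-0.3871 -0.0832  3.2392]
blue [-2.7817 -1.2359  3.2385]
tareW [-0.3533 -0.0651  3.2392]
blueW [-2.7336 -1.2122  3.2386]
```

```bash
python3 -m crank '[[[-0.37,-0.07,0],[0,0,0],1],[[0,0,0.8],[0,0,0],1],[[0,0,0.9],[0,0,0],1],[[0,0,0.9],[0,0,0],1],[[0,0,0.6],[0,0,0],1],[[0,0,0.2],[0,0,0],1],[[0,0,0],[0,0,0],1],[[0,0,0],[0,0,0],1]]'
python3 - <<'E'
from h import *
o=bot.get_obs();print(o["tool_pos"],o["force"])
im,d=imaging.camera("wrist");cv2.imwrite("pics/w2.png",im[:,:,::-1])
im,d=imaging.camera("scene");cv2.imwrite("pics/s2.png",cv2.resize(im[150:290,160:370,::-1],None,fx=3.6,fy=3.6,interpolation=cv2.INTER_CUBIC))
E
```

```text
clock: 3.55
tool_pos: [0.5181, -0.0595, 0.2699]
tool_rot: [[-0.268, -0.964, 0.002], [-0.964, 0.268, -0.0], [-0.0, -0.002, -1.0]]
force: [-0.2, 0.3, 0.3]
finger_gap: 0.0005
[ 0.51812365 -0.05951904  0.26985993] [-0.1645778   0.25118571  0.31572921]
```

View pics/w2.png

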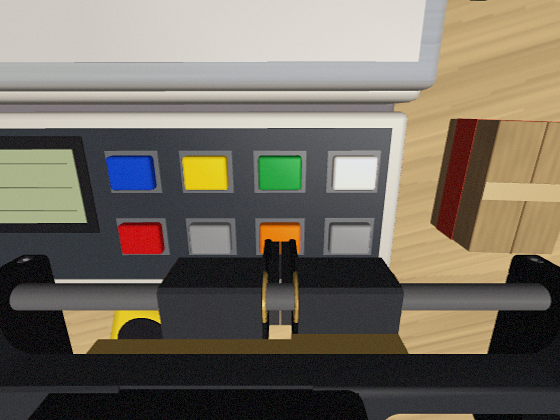

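View pics/s2.png

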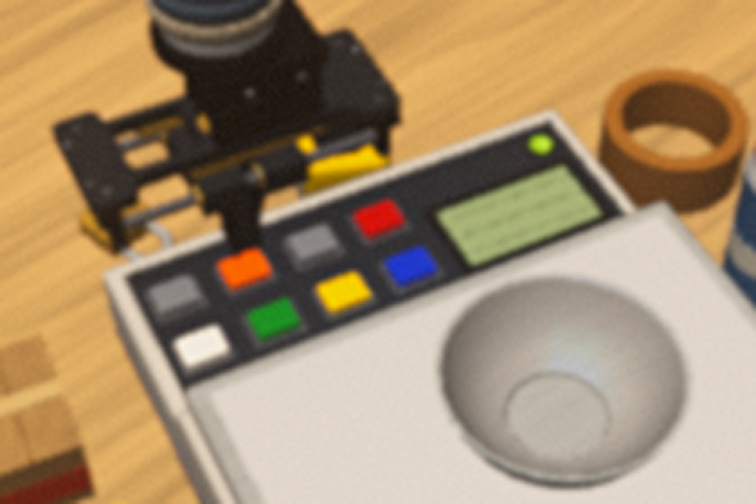

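Both views show the fingertip directly over the orange key, 25 mm above it. Pressing now in small steps.

```bash
python3 -m crank '[[[0,0,0.3],[0,0,0],1],[[0,0,0.2],[0,0,0],1],[[0,0,0.05],[0,0,0],1],[[0,0,0],[0,0,0],1],[[0,0,0],[0,0,0],1]]'; python3 -m crank '[[[0,0,0.05],[0,0,0],1],[[0,0,0.05],[0,0,0],1],[[0,0,0],[0,0,0],1],[[0,0,0],[0,0,0],1]]'
```

```text
clock: 4.15
tool_pos: [0.5175, -0.0595, 0.2467]
tool_rot: [[-0.268, -0.963, 0.0], [-0.963, 0.268, 0.0], [-0.0, -0.0, -1.0]]
force: [0.7, 0.2, 0.1]
finger_gap: 0.0002
clock: 4.55
tool_pos: [0.5178, -0.0595, 0.2431]
tool_rot: [[-0.268, -0.963, 0.001], [-0.963, 0.268, -0.0], [-0.0, -0.001, -1.0]]
force: [0.3, 0.6, 2.0]
finger_gap: 0.0003
```

Contact: 2 N at about 2 mm of travel. Continuing to the bottom.

```bash
python3 -m crank '[[[0,0,0.05],[0,0,0],1],[[0,0,0.03],[0,0,0],1],[[0,0,0],[0,0,0],1],[[0,0,0],[0,0,0],1]]';python3 -m crank '[[[0,0,0.02],[0,0,0],1],[[0,0,0],[0,0,0],1],[[0,0,0],[0,0,0],1]]'
```

```text
clock: 4.95
tool_pos: [0.5178, -0.0595, 0.2405]
tool_rot: [[-0.268, -0.963, 0.001], [-0.963, 0.268, -0.0], [0.0, -0.001, -1.0]]
force: [-1.4, 0.5, 8.8]
finger_gap: 0.0003
clock: 5.25
tool_pos: [0.5178, -0.0594, 0.2404]
tool_rot: [[-0.268, -0.963, 0.001], [-0.963, 0.268, -0.001], [0.0, -0.001, -1.0]]
force: [-3.0, 0.2, 15.5]
finger_gap: 0.0004
```

It is fully down (travel stops, force rises past 4 N). Lifting and moving over blue.

```bash
python3 -m crank '[[[0,0,-0.3],[0,0,0],1],[[0,0,-0.8],[0,0,0],1],[[0,0,0],[0,0,0],1],[[-0.8,-0.38,0],[0,0,0],1],[[-0.8,-0.38,0],[0,0,0],1],[[-0.79,-0.37,0],[0,0,0],1],[[0,0,0.35],[0,0,0],1],[[0,0,0],[0,0,0],1]]'
python3 - <<'E'
from h import *
o=bot.get_obs();print(o["tool_pos"],o["force"])
im,d=imaging.camera("wrist");cv2.imwrite("pics/w3.png",im[:,:,::-1])
im,d=imaging.camera("scene");cv2.imwrite("pics/s3.png",cv2.resize(im[150:290,160:370,::-1],None,fx=3.6,fy=3.6,interpolation=cv2.INTER_CUBIC))
E
```

```text
clock: 6.05
tool_pos: [0.5856, 0.021, 0.2662]
tool_rot: [[-0.266, -0.964, -0.005], [-0.964, 0.266, -0.0], [0.002, 0.005, -1.0]]
force: [-0.5, -0.1, -0.6]
finger_gap: 0.0005
[0.58559111 0.02096429 0.26618699] [-0.45794486 -0.06442473 -0.56617235]
```

View pics/w3.png

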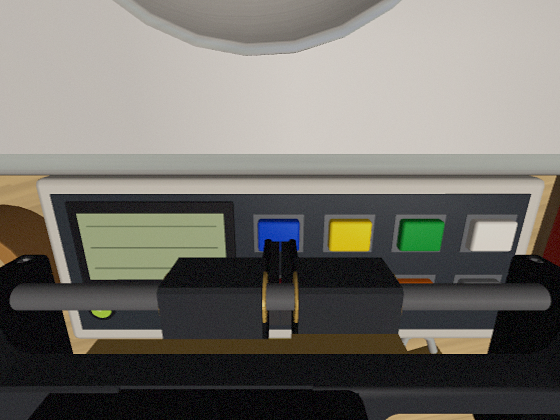

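View pics/s3.png

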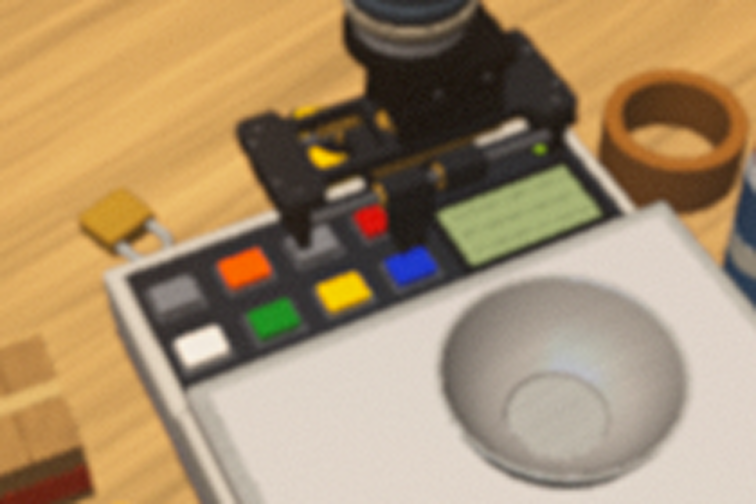

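The fingertip is over the blue key (278,235), the orange key is up again, and the pan and bowl are clear. Pressing blue.

```bash
python3 -m crank '[[[0,0,0.3],[0,0,0],1],[[0,0,0.18],[0,0,0],1],[[0,0,0],[0,0,0],1],[[0,0,0],[0,0,0],1]]'; python3 -m crank '[[[0,0,0.05],[0,0,0],1],[[0,0,0.05],[0,0,0],1],[[0,0,0],[0,0,0],1],[[0,0,0],[0,0,0],1]]'
```

```text
clock: 6.55
tool_pos: [0.5865, 0.0201, 0.2493]
tool_rot: [[-0.268, -0.963, -0.0], [-0.963, 0.268, -0.0], [0.0, 0.0, -1.0]]
force: [0.9, 0.1, -0.5]
finger_gap: 0.0007
clock: 6.95
tool_pos: [0.5867, 0.0205, 0.2457]
tool_rot: [[-0.268, -0.963, 0.0], [-0.963, 0.268, -0.0], [-0.0, -0.0, -1.0]]
force: [-0.3, 0.5, 0.8]
finger_gap: 0.0001
```

```bash
python3 -m crank '[[[0,0,0.05],[0,0,0],1],[[0,0,0.05],[0,0,0],1],[[0,0,0.03],[0,0,0],1],[[0,0,0],[0,0,0],1],[[0,0,0],[0,0,0],1]]'; python3 -m crank '[[[0,0,0.02],[0,0,0],1],[[0,0,0],[0,0,0],1],[[0,0,0],[0,0,0],1]]'
```

```text
clock: 7.45
tool_pos: [0.5867, 0.0205, 0.2407]
tool_rot: [[-0.268, -0.963, 0.001], [-0.963, 0.268, -0.0], [-0.0, -0.001, -1.0]]
force: [-0.7, 0.1, 5.2]
finger_gap: 0.0006
clock: 7.75
tool_pos: [0.5868, 0.0205, 0.2406]
tool_rot: [[-0.268, -0.963, 0.001], [-0.963, 0.268, -0.0], [0.0, -0.001, -1.0]]
force: [-2.1, -0.3, 10.1]
finger_gap: 0.0008
```

Bottomed out. Retracting straight up about 190 mm.

```bash
python3 -m crank '[[[0,0,-0.3],[0,0,0],1],[[0,0,-0.8],[0,0,0],1],[[0,0,-0.9],[0,0,0],1],[[0,0,-0.9],[0,0,0],1],[[0,0,-0.9],[0,0,0],1],[[0,0.5,-0.8],[0,0,0],1],[[0,0.5,-0.3],[0,0,0],1],[[0,0,0],[0,0,0],1]]'; python3 -m crank '[[[0,0,0],[0,0,0],1],[[0,0,0],[0,0,0],1],[[0,0,0],[0,0,0],1]]'
python3 - <<'E'
from h import *
for n in("top","scene"):
    im,d=imaging.camera(n);cv2.imwrite(f"pics/{n}4.png",im[:,:,::-1])
im,d=imaging.camera("wrist");cv2.imwrite("pics/w4.png",im[:,:,::-1])
E
```

```text
clock: 8.55
tool_pos: [0.5466, 0.0324, 0.4381]
tool_rot: [[-0.266, -0.964, 0.004], [-0.964, 0.266, 0.0], [-0.001, -0.003, -1.0]]
force: [0.8, -0.1, -0.7]
finger_gap: 0.0009
clock: 8.85
tool_pos: [0.5485, 0.0307, 0.4342]
tool_rot: [[-0.268, -0.963, -0.002], [-0.963, 0.268, -0.0], [0.001, 0.002, -1.0]]
force: [0.2, 0.1, -0.7]
finger_gap: 0.0005
```

View pics/scene4.png

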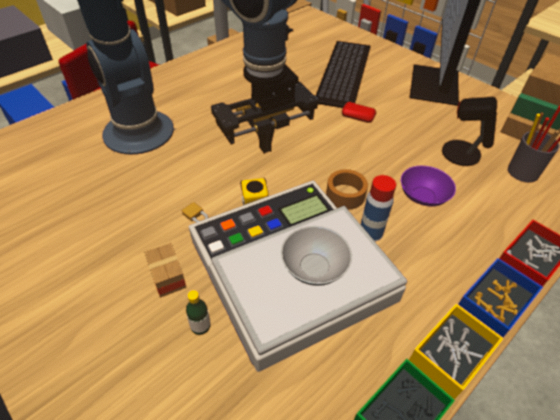

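View pics/w4.png

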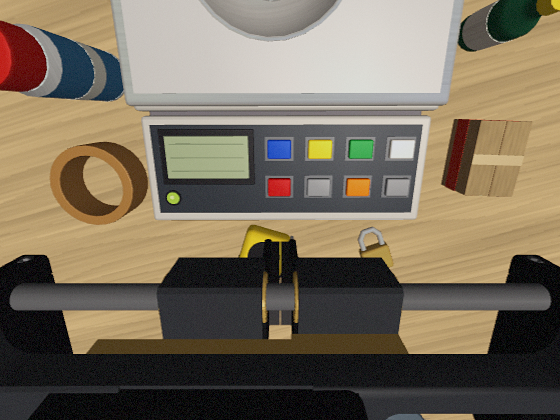

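All keys are up and nothing has moved: bowl at (316,255), with the tape, can, padlock and carton where they were. The fingertips are about 19 cm above the keypad, so I'm handing in.

```bash
python3 -c "
from rig import workorder
print(workorder.hand_in())"
```

```text
the job is handed in; nothing more can be done
None
```

I pressed the orange tare key and then the blue quick key with the closed fingertips, letting each come back up, and handed the job in at about 9 s.

- **Presses:** Both keys were taken down until they stopped, at about 5 mm of travel. The fingertip force reached about 15.5 N on tare and 10 N on blue. The spring needs only 4 N, so I pressed onto the stop harder than necessary, but far below the limits.
- **Last checks:** The final scene and wrist pictures showed all eight keys up. The bowl and loose items looked unmoved by eye. The fingertips were about 19 cm above the keypad, and the contact force was back to about zero.
- **Disagreement:** The three cameras differed by up to about 3 mm on where the keys were. I aimed between them, and the wrist pictures showed the fingertip over each key before I pressed.

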